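# Stroke the lids of the pill organiser shut

### The job

The seven lids of the weekly pill organiser on the desk stand ajar, all tilted the same way. Run your fingertips lightly along the top of the row in one continuous stroke, going from the lids' low hinged sides towards their raised sides, so that all seven are pushed fully shut one after another, from the first at that end of the box to the last at the other; stay down at the box until the last one is shut, then move clear. Leave the box standing where it is (do not grip, lift or shove it), and leave the things around it alone.

Things in the scene. Friction and masses are not known exactly. Their poses are not given: they have to be found in the camera images.
- pillbox: the pill organiser: loose white plastic box, 184 mm long (its x), 40 mm wide (y), 30.4 mm high with lids shut, 0.7 kg, non-slip feet, any yaw. Origin: centre of its underside, z up. Seven grey lids in a row along x, 24 mm apart, each 22 mm along x, 38 mm wide, 2.4 mm thick, hinged at the -x edge at the height of its underside; the +x edge rises. Shut, their tops are level with the end strips
- row_start (a point): point on the box: middle of the hinge edge of lid 1 (the lid at the -x end), at the height of the top of the shut lids, 30.4 mm above the desk; 83 mm from the box's centre. The stroke starts here. The lids' hinges are a little stiff (0.008 N m): a lid stays where it is left and goes down under 0.5 to 4 N
- row_end (a point): point on the box: middle of the free edge of lid 7 (the lid at the +x end), at the height of the top of the shut lids; 83 mm from the box's centre, 166 mm along x from row_start
- lid_1 (a joint): opening angle of lid 1 (counted from the -x end, its hinge -83 mm from the box's centre along x): 0 = shut and flat, grows as the +x edge rises, at most 0.6 rad; starts ajar between 0.25 and 0.45
- lid_2 (a joint): opening angle of lid 2 (counted from the -x end, its hinge -59 mm from the box's centre along x): 0 = shut and flat, grows as the +x edge rises, at most 0.6 rad; starts ajar between 0.25 and 0.45
- lid_3 (a joint): opening angle of lid 3 (counted from the -x end, its hinge -35 mm from the box's centre along x): 0 = shut and flat, grows as the +x edge rises, at most 0.6 rad; starts ajar between 0.25 and 0.45
- lid_4 (a joint): opening angle of lid 4 (counted from the -x end, its hinge -11 mm from the box's centre along x): 0 = shut and flat, grows as the +x edge rises, at most 0.6 rad; starts ajar between 0.25 and 0.45
- lid_5 (a joint): opening angle of lid 5 (counted from the -x end, its hinge 13 mm from the box's centre along x): 0 = shut and flat, grows as the +x edge rises, at most 0.6 rad; starts ajar between 0.25 and 0.45
- lid_6 (a joint): opening angle of lid 6 (counted from the -x end, its hinge 37 mm from the box's centre along x): 0 = shut and flat, grows as the +x edge rises, at most 0.6 rad; starts ajar between 0.25 and 0.45
- lid_7 (a joint): opening angle of lid 7 (counted from the -x end, its hinge 61 mm from the box's centre along x): 0 = shut and flat, grows as the +x edge rises, at most 0.6 rad; starts ajar between 0.25 and 0.45
- small_bottle: small brown bottle with black cap, 35 mm across, 73 mm tall, standing 65 mm beside the middle line of the organiser; a loose bystander, origin under its centre
- tape_roll: roll of white tape lying flat, 54 mm across, 25 mm tall, beside the organiser; a loose bystander, origin under its centre
- marker: felt marker, 135 mm long and 17 mm thick, lying beside and parallel to the organiser; a loose bystander, origin under its centre
- dropper: dark dropper bottle, 34 mm across, 102 mm tall, standing to the right; a loose bystander, origin under its centre
- blister_strip: blister strip of tablets, 42x95x5 mm, lying to the left; a loose bystander, origin under its centre
- petri_dish: petri dish 60 mm across, 16 mm tall, to the left; a loose bystander, origin under its centre
Not all that is in view belongs to the job. Leave any yellow look-alike of the pillbox alone.

How it is judged:
By the outcome, as a careful person would: the job done as asked, in the order asked, and still so for the second after the job is handed in, with the robot touching nothing.
It also fails if it takes over 35 s, if anything falls off the work surface, if the arm or the gripper's body presses on something with over 40 N, if the wrist force passes 120 N, or if a joint passes its speed limit or range.

### The arm

A 6-joint arm with a two-finger parallel gripper is mounted at the origin on a cart in front of the work surface, level with it; the furniture and walls round the work are solid. World frame = base frame: x ahead of the robot, y to its left, z up, the work surface at z = 0. Lengths are in m, angles in rad, forces in N, time in s.
With the tool pointing down it reaches from about 0.35 to 0.975 m from the base axis. Payload 4.9 kg.
Tool frame: the origin (TCP) lies on the centre line of the jaws, within the pads' length; the fingertips stand manip.tip_reach ahead of it and the grasp point (between the pads) is the TCP (manip.tip_reach is the distance from the TCP to the fingertips, in m); z points along the fingers, y is the line along which they close (so a half turn about z gives the same grasp; the last joint's range is limited). The gripper opens to 85 mm and grips with 20 to 120 N. Pads are 22 mm wide; open, the fingers measure 114 mm over their backs; the gripper's body (76 mm by 85 mm) begins 54 mm behind the grasp point. The pads swing forward as they close: fully open they stand 13 mm farther back than shut.
Start: joints at [1.074, 0.053, 1.613, -0, 1.476, -0.119], TCP at [0.231, 0.581, 0.25] pointing down, gripper open.
Joint ranges: [-3.01, 3.01], [-1.01, 2.22], [0.06, 2.58], [-1.02, 4.17], [0.09, 2.62], [-3.14, 3.14]. Speed limits (rad/s): [2.57, 2.57, 3.14, 3.14, 3.14, 3.14].

### API

Orientations are given as a unit quaternion [w, x, y, z].
In Python, from plant import manip gives the robot as it stands. The module is installed in compiled form; this text tells all that it offers.
- The arm moves only by the tool move_arm, never from a script. Its argument "rows" is a list of rows, each a list of 7 numbers: the shift along the tool's x, y, z in cm, then the turn, a rotation vector about the tool's x, y, z in degrees, then the opening, from -1 (shut) to 1 (fully open). In form: [[tx, ty, tz, ax, ay, az, jaw], ...]. A call has 1 to 20 rows; each row shifts and turns the commanded pose from where the row before left it, along the tool's axes as they then stand; what a row does not reach is not made up. A row lasts 1/12 s, in which the tool goes at most 41.7 mm and 7.16 degrees, less where a joint would pass 70% of its speed; a pose out of reach is approached as far as the arm can. A call is refused whole if a number of a shift passes 4.17 or a number of a turn 7.16, either way. A call with a gripper value outside its range is refused whole. The fingers move at their own pace and stop on an object; the grip force is fixed at half the most. Time passes only in rows, so rows that do not move let the fingers close. It gives the time, the measured TCP pose, the force, the opening and the grip force at its end, in the units of the state.
- manip.state(): the state, without advancing time (a new reading comes with each control period).
- manip.grab_frame(name): name is "side" or "top"; returns a dict with "img" (384x512x3 uint8, blue, green, red), "mtx" (3x3 intrinsics, pixels), "R" (3x3) and "t" (3): a world point X has camera coordinates R X + t. Camera axes: x right, y down, z forward; pixel columns grow to the right and rows downward; lengths in m; the calibration is good to about 2 mm. A picture is of the moment at which its call begins. There is no depth.
- manip.job_done(): hands the job in; it is judged then, once.
The state is a dict: "time": time; "joint_pos": joint angles; "joint_vel": joint speeds; "joint_efforts": joint torques, N m; "tool_pos": TCP position; "tool_rot": TCP orientation; "contact_force": force on the tool from outside, world axes, zero at the start; "ft_torque": the same for the moment, N m; "gripper_width": opening from 0.0 (shut) to 1.0 (fully open); "grasp_force": force on a finger pad.
Only numpy, scipy, OpenCV 4.12 (cv2) and the standard library are available. Lean on these libraries where they do the work, as an engineer would, in place of code of your own. Each camera call takes 0.05 s, during which the arm holds its last target. There are 200 camera calls.

## Working session

There is one attempt and no reset: what is moved stays moved. The work goes in short steps, Python scripts to look and compute and a tool call to move; the robot and the scene stay as the last step left them, time stands still between calls to the robot, and variables do not carry over. Pictures are saved under pics/ and viewed, at most 10 in all, crops included, and the job is handed in when it is done.

Besides the shell and the picture viewer there is one more tool, called after "Emit:" as name([rows], argument=value, ...), one row to a line, values as JSON. move_arm: Moves the arm, as the interface text tells. Its arguments: {"type":"object","properties":{"rows":{"type":"array","items":{"type":"array","items":{"type":"number"}}}},"required":["rows"]}

```bash
mkdir -p pics
python3 - <<'E'
from plant import manip
import cv2,pickle
s=manip.state();print(s, manip.tip_reach)
for n in("top","side"):
    f=manip.grab_frame(n);cv2.imwrite(f"pics/{n}0.png",f["img"]);pickle.dump(f,open(f"{n}0.pkl","wb"));print(n,-f["R"].T@f["t"])
E
```

```text
{'time': 0.0, 'joint_pos': array([ 1.07399502e+00,  5.33148347e-02,  1.61428578e+00,  1.59449232e-05,
        1.47600506e+00, -1.18986025e-01]), 'joint_vel': array([ 2.87904303e-04,  2.82430106e-05, -1.77013225e-03,  1.42399112e-03,
       -1.75110382e-03,  1.02129791e-03]), 'joint_efforts': array([-5.91142343e-04, -3.93694675e+01, -3.70169413e+01, -2.18450882e-04,
        7.23719801e-03, -6.92221278e-06]), 'tool_pos': array([0.2302649 , 0.58041001, 0.24909395]), 'tool_rot': array([-3.12587448e-04,  1.87786736e-01,  9.82209310e-01, -9.56772364e-04]), 'contact_force': array([-0.26542336, -0.21256272,  0.47302605]), 'ft_torque': array([ 0.01206536, -0.03921635, -0.00171894]), 'grasp_force': 0.0, 'gripper_width': 0.9995739872794113} 0.019
top [0.31785998 0.0055815  1.34689885]
side [ 0.45129787 -0.87202414  0.49007065]
```

View pics/top0.png

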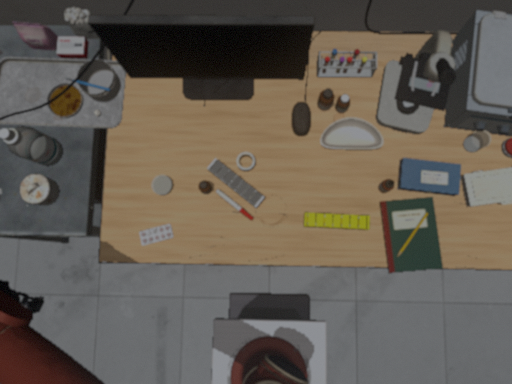

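View pics/side0.png

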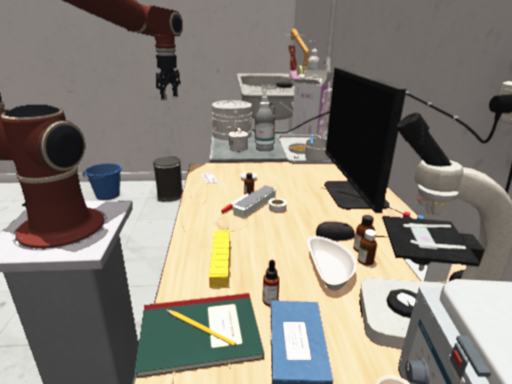

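The organiser is the grey row at about (237,183) in the top view and (255,201) in the side view. The bottle is at (206,187), the marker at (235,205) and the tape at (246,161). The yellow look-alike is at (336,221). Next I'll enlarge both views and measure the box.

```bash
cat > h.py <<'E'
import numpy as np,cv2,pickle
def ray(f,uv,z):
    d=f["R"].T@np.linalg.inv(f["mtx"])@np.array([uv[0],uv[1],1.]);c=-f["R"].T@f["t"]
    return c+d*(z-c[2])/d[2]
def proj(f,X):
    p=f["mtx"]@(f["R"]@np.array(X)+f["t"]);return p[:2]/p[2]
E
python3 - <<'E'
from h import *
t=pickle.load(open("top0.pkl","rb"));s=pickle.load(open("side0.pkl","rb"))
a=cv2.resize(t["img"][150:220,195:275],None,fx=8,fy=8,interpolation=cv2.INTER_CUBIC)
b=cv2.resize(s["img"][165:225,215:295],None,fx=10,fy=10,interpolation=cv2.INTER_CUBIC)
cv2.imwrite("pics/tc.png",a);cv2.imwrite("pics/sc.png",b)
hsv=cv2.cvtColor(t["img"],cv2.COLOR_BGR2HSV)
m=((hsv[...,1]<60)&(hsv[...,2]>60)).astype(np.uint8)
n,l,st,c=cv2.connectedComponentsWithStats(m)
for i in range(1,n):
    if 195<c[i][0]<275 and 150<c[i][1]<220 and st[i,4]>20:
        r=cv2.minAreaRect(np.argwhere(l==i)[:,::-1].astype(np.float32));print(st[i],c[i],r)
        if st[i,4]>300:
            P=np.array([ray(t,p,.032)for p in cv2.boxPoints(r)]);print(P.round(4),np.linalg.norm(P-np.roll(P,1,0),axis=1),P.mean(0))
E
```

```text
[236 151  20  20 184] [245.28804348 160.91847826] ((245.25003051757812, 160.75001525878906), (18.384775161743164, 19.091880798339844), 45.0)
[207 158  58  50 907] [235.35170893 182.49724366] ((235.31521606445312, 182.25486755371094), (64.47711181640625, 14.990058898925781), 38.955909729003906)
[[0.5772 0.1919 0.032 ]
 [0.612  0.1656 0.032 ]
 [0.4954 0.0184 0.032 ]
 [0.4615 0.0447 0.032 ]] [0.18725349 0.04358853 0.18785045 0.04292713] [0.53653379 0.10513354 0.032     ]
[216 189  25  22 155] [228.0516129  199.38064516] ((227.8536834716797, 199.1829376220703), (29.985363006591797, 5.15373420715332), 38.65980911254883)
```

View pics/tc.png

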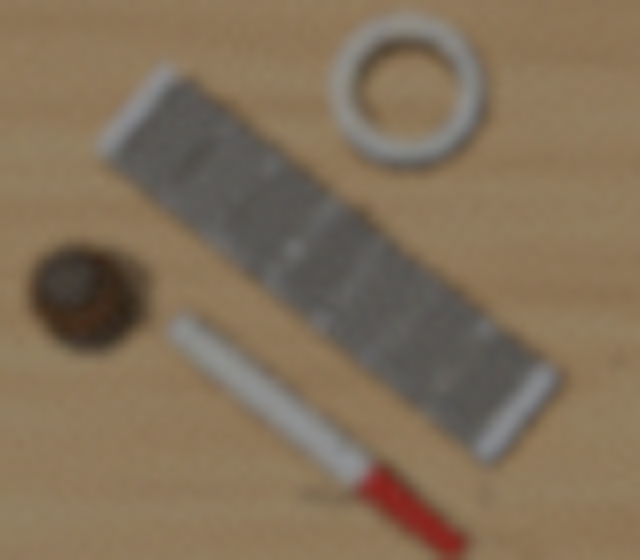

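View pics/sc.png

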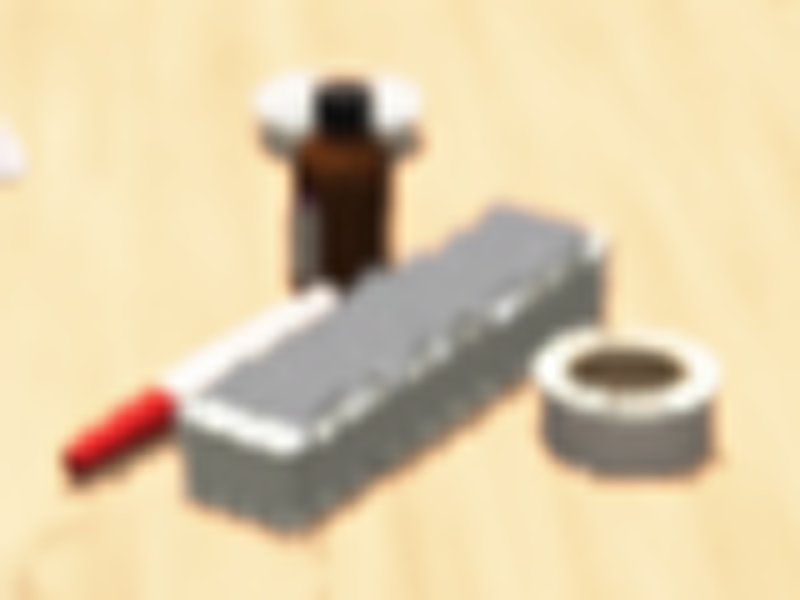

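The top crop shows white strips at both ends: the far-left one at (100-185,65-160) and the near-right one at (475-563,360-462). The side crop shows the near strip at (180-320,400-450) in full view, while the far strip is mostly hidden behind lid 7 near (500,205). That suggests the hinges are at the near, low-y end. I'll check it with numbers.

Run:
```python
from h import *
t=pickle.load(open("top0.pkl","rb"));s=pickle.load(open("side0.pkl","rb"))
C=[(170,65),(100,150),(492,464),(565,378)]
P=np.array([ray(t,(195+(u+.5)/8-.5,150+(v+.5)/8-.5),.0304) for u,v in C])
print(P.round(4),np.linalg.norm(P-np.roll(P,1,0),axis=1).round(4))
c=P.mean(0);ax=(P[0]+P[1]-P[2]-P[3])[:2];ax/=np.linalg.norm(ax);print("c",c,"yaw",np.degrees(np.arctan2(ax[1],ax[0])))
n=np.array([-ax[1],ax[0]])
def w(x,y,z):return (*(c[:2]+x*ax+y*n),z)
S=lambda q:((proj(s,q)-[215,165]+.5)*10-.5).round(0)
for nm,x,z in [("far outer",.092,.0304),("far inner/shut free7",.083,.0304),("raised far edge .35",.0817,.038),("near inner",-.083,.0304),("near outer",-.092,.0304),("near bottom",-.092,0),("raised near edge if rev",-.0817,.038)]:
    print(nm,S(w(x,.019,z)),S(w(x,-.019,z)))
# brightness profile along the middle line seen from the side, z=.0304 plane
g=cv2.cvtColor(s["img"],cv2.COLOR_BGR2GRAY).astype(np.float32)
for y in(-.012,0,.012):
  print([int(cv2.getRectSubPix(g,(1,1),tuple(map(float,proj(s,w(x,y,.0304)))))[0,0]) for x in np.arange(-.096,.112,.004)])
b=ray(t,(206,187),.05);print("bottle~",b)
```

```text
[[0.6079 0.1632 0.0304]
 [0.5761 0.1876 0.0304]
 [0.4639 0.0437 0.0304]
 [0.4953 0.0181 0.0304]] [0.1836 0.04   0.1825 0.0404]
c [0.53580651 0.10314192 0.0304    ] yaw 52.12235710450562
far outer [505. 210.] [604. 236.]
far inner/shut free7 [490. 218.] [590. 246.]
raised far edge .35 [489. 198.] [589. 225.]
near inner [190. 403.] [296. 437.]
near outer [171. 414.] [278. 449.]
near bottom [173. 506.] [278. 542.]
raised near edge if rev [192. 378.] [299. 412.]
[162, 204, 235, 240, 219, 190, 169, 161, 156, 152, 153, 154, 160, 165, 164, 161, 164, 171, 169, 166, 164, 157, 156, 156, 163, 162, 160, 155, 154, 160, 165, 164, 162, 160, 158, 158, 159, 161, 163, 165, 164, 163, 161, 160, 159, 160, 175, 200, 224, 232, 232, 230]
[150, 193, 234, 236, 212, 182, 166, 165, 166, 167, 167, 167, 167, 166, 166, 166, 167, 168, 168, 167, 166, 167, 168, 167, 165, 164, 165, 166, 167, 168, 167, 167, 167, 167, 167, 167, 167, 166, 166, 166, 166, 166, 167, 167, 167, 168, 172, 181, 198, 215, 224, 230]
[133, 181, 228, 235, 229, 194, 168, 164, 165, 166, 166, 167, 168, 167, 166, 166, 165, 164, 164, 165, 166, 166, 166, 167, 167, 166, 166, 166, 165, 165, 165, 166, 166, 167, 168, 169, 170, 169, 168, 166, 167, 167, 167, 166, 166, 168, 172, 180, 197, 212, 223, 228]
bottle~ [0.51833315 0.18616589 0.05      ]
```

The grey runs right through to the far end, so lid 7 stands raised there and hides the far strip. The hinges are therefore at the near, low-y end, and the stroke goes along yaw 52.1°, starting from about (0.485, 0.038). I'll shut the jaws, turn 16.3°, and travel to above the start.

Emit:
move_arm([
  [0,0,0,0,0,5.43,-1],
  [0,0,0,0,0,5.43,-1],
  [0,0,0,0,0,5.44,-1],
  [-2.5,-1.3,0,0,0,0,-1],
  [-3.2,-1.7,0,0,0,0,-1],
  [-3.3,-1.75,0,0,0,0,-1],
  [-3.3,-1.75,0,0,0,0,-1],
  [-3.3,-1.75,0,0,0,0,-1],
  [-3.3,-1.75,0,0,0,0,-1],
  [-3.3,-1.75,0,0,0,0,-1],
  [-3.3,-1.75,0,0,0,0,-1],
  [-3.3,-1.75,0,0,0,0,-1],
  [-3.3,-1.75,0,0,0,0,-1],
  [-3.3,-1.75,0,0,0,0,-1],
  [-3.3,-1.75,0,0,0,0,-1],
  [-3.3,-1.75,0,0,0,0,-1],
  [-3.3,-1.75,0,0,0,0,-1],
  [-3.3,-1.75,0,0,0,0,-1],
  [-3.3,-1.75,0,0,0,0,-1],
  [-1.5,-0.98,0,0,0,0,-1],
])

```text
time: 1.77
tool_pos: [0.4773, 0.0246, 0.2499]
tool_rot: [0.0, 0.327, 0.945, -0.001]
contact_force: [0.4, 0.2, 0.1]
gripper_width: 0.0
grasp_force: 0.0
```

Emit:
move_arm([
  [0,0,0,0,0,0,-1],
  [0,0,0,0,0,0,-1],
  [0,0,0,0,0,0,-1],
])

```text
time: 2.02
tool_pos: [0.4761, 0.0285, 0.2499]
tool_rot: [-0.001, 0.325, 0.946, 0.0]
contact_force: [-0.3, 0.3, 0.2]
gripper_width: 0.002
grasp_force: 0.0
```

```bash
cat > w.py <<'E'
from plant import manip
import numpy as np
from scipy.spatial.transform import Rotation as Ro
s=manip.state();q=s["tool_rot"];R=Ro.from_quat([q[1],q[2],q[3],q[0]]).as_matrix()
c=np.array([.5358,.1031]);a=np.radians(52.1);ax=np.array([np.cos(a),np.sin(a)]);n=np.array([-ax[1],ax[0]])
d=s["tool_pos"][:2]-c
print("t",s["time"],"pos",s["tool_pos"].round(4),"along/across mm",(d@ax*1e3).round(1),(d@n*1e3).round(1),"tip z",s["tool_pos"][2]-manip.tip_reach)
print("yaw y",np.degrees(np.arctan2(R[1,1],R[0,1])),"zaxis",R[:,2].round(4),"F",s["contact_force"].round(2),s["gripper_width"])
E
python3 w.py
```

```text
t 2.0167 pos [0.4761 0.0285 0.2499] along/across mm -95.5 1.3 tip z 0.23086804415080725
yaw y 52.07289795125515 zaxis [-9.e-04  6.e-04 -1.e+00] F [-0.32  0.33  0.19] 0.0022214586331027047
```

Emit:
move_arm([
  [-0.12,0,2,0,0,0,-1],
  [0,0,3,0,0,0,-1],
  [0,0,3,0,0,0,-1],
  [0,0,3,0,0,0,-1],
  [0,0,3,0,0,0,-1],
  [0,0,2,0,0,0,-1],
  [0,0,1.5,0,0,0,-1],
  [0,0,0,0,0,0,-1],
  [0,0,0,0,0,0,-1],
  [0,0,0,0,0,0,-1],
])

```text
time: 2.85
tool_pos: [0.4782, 0.0279, 0.0766]
tool_rot: [0.001, 0.324, 0.946, 0.0]
contact_force: [0.7, -0.7, 0.1]
gripper_width: -0.0
grasp_force: 0.0
```

```bash
python3 w.py
python3 - <<'E'
from plant import manip
import cv2,numpy as np
f=manip.grab_frame("side");g=manip.grab_frame("top")
a=cv2.resize(f["img"][150:225,205:295],None,fx=8,fy=8,interpolation=cv2.INTER_CUBIC)
cv2.imwrite("pics/s1.png",a)
E
```

```text
t 2.85 pos [0.4782 0.0279 0.0766] along/across mm -94.7 -0.7 tip z 0.05759260375274257
yaw y 52.130805095686114 zaxis [ 2.e-03 -1.e-04 -1.e+00] F [ 0.71 -0.69  0.14] -0.00044103711880388234
```

View pics/s1.png

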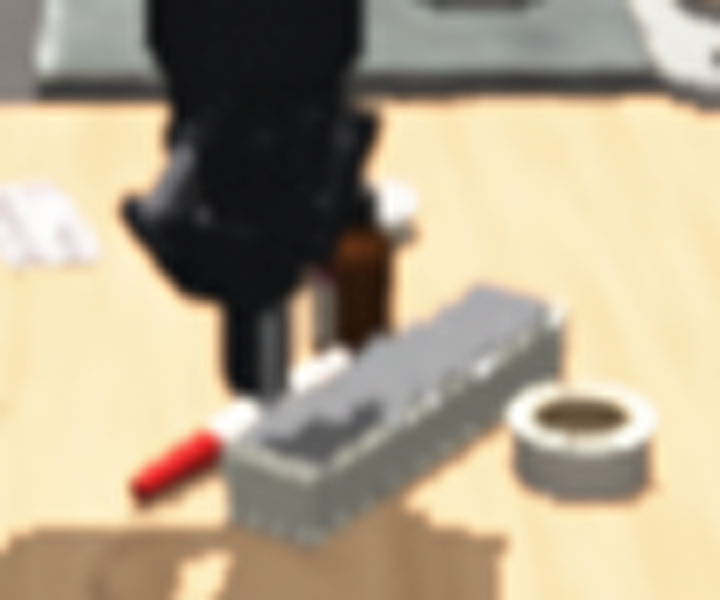

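The closed fingertips end near (258,392) in the crop, above the box's near strip at (230-320,450-470). I'll check the lateral offset against the projection.

Run:
```python
from h import *
s=pickle.load(open("side0.pkl","rb"))
S=lambda q:((proj(s,q)-[205,150]+.5)*8-.5).round(0)
print("tip",S((.4782,.0279,.0576)),"TCP z",S((.4782,.0279,.0766)))
# box outline in the first side frame: near-end lower corners vs prediction
hsv=cv2.cvtColor(s["img"],cv2.COLOR_BGR2HSV)
m=(hsv[...,1]<45).astype(np.uint8);n,l,st,c=cv2.connectedComponentsWithStats(m)
i=l[201,255];print(st[i])
for v in range(204,220):
    u=np.where(m[v,225:280])[0]+225;print(v,u.min(),u.max(),end="; ")
print([proj(s,p).round(1) for p in [(.4639,.0437,.0304),(.4953,.0181,.0304),(.4639,.0437,0),(.4953,.0181,0),(.6079,.1632,.0304),(.6079,.1632,0)]])
```

```text
tip [256. 400.] TCP z [256. 351.]
[231 186  56  32 900]
204 233 275; 205 233 279; 206 233 279; 207 233 279; 208 233 279; 209 233 279; 210 234 279; 211 234 279; 212 234 251; 213 234 250; 214 235 248; 215 238 247; 216 240 245; 217 243 243; Traceback (most recent call last):
  File "<stdin>", line 10, in <module>
    return umr_minimum(a, axis, None, out, keepdims, initial, where)
ValueError: zero-size array to reduction operation minimum which has no identity
```

The alignment is within a few mm, and lid 38 mm against tip 22 mm leaves enough margin. Now I'll descend and feel for the top.

Emit:
move_arm([
  [0,0,0.8,0,0,0,-1],
  [0,0,0.8,0,0,0,-1],
  [0,0,0.4,0,0,0,-1],
  [0,0,0,0,0,0,-1],
  [0,0,0,0,0,0,-1],
  [0,0,0,0,0,0,-1],
])

```text
time: 3.45
tool_pos: [0.4775, 0.0272, 0.0552]
tool_rot: [-0.0, 0.325, 0.946, -0.0]
contact_force: [-0.5, -0.3, -0.3]
gripper_width: -0.002
grasp_force: 0.0
```

Emit:
move_arm([
  [0,0,0.1,0,0,0,-1],
  [0,0,0.1,0,0,0,-1],
  [0,0,0,0,0,0,-1],
  [0,0,0,0,0,0,-1],
])

```text
time: 3.78
tool_pos: [0.4775, 0.0272, 0.0534]
tool_rot: [0.0, 0.325, 0.946, 0.0]
contact_force: [-0.2, -0.2, -0.8]
gripper_width: 0.001
grasp_force: 0.0
```

```bash
python3 w.py
```

```text
t 3.7833 pos [0.4775 0.0272 0.0534] along/across mm -95.7 -0.6 tip z 0.034380191037315336
yaw y 52.05166830093206 zaxis [ 1.e-04  0.e+00 -1.e+00] F [-0.23 -0.15 -0.84] 0.0007201283922960852
```

Emit:
move_arm([
  [0,0,0.1,0,0,0,-1],
  [0,0,0.1,0,0,0,-1],
  [0,0,0,0,0,0,-1],
])

```text
time: 4.03
tool_pos: [0.4773, 0.0272, 0.0511]
tool_rot: [-0.0, 0.325, 0.946, -0.0]
contact_force: [-0.7, -0.2, -1.3]
gripper_width: 0.003
grasp_force: 0.0
```

Emit:
move_arm([
  [0,0,0.1,0,0,0,-1],
  [0,0,0,0,0,0,-1],
  [0,0,0,0,0,0,-1],
])

```text
time: 4.28
tool_pos: [0.4774, 0.0272, 0.0502]
tool_rot: [-0.0, 0.325, 0.946, -0.0]
contact_force: [-0.5, -0.0, 0.9]
gripper_width: 0.001
grasp_force: 0.0
```

Emit:
move_arm([
  [0,0,0.1,0,0,0,-1],
  [0,0,0,0,0,0,-1],
  [0,0,0,0,0,0,-1],
])

```text
time: 4.53
tool_pos: [0.4776, 0.0272, 0.0494]
tool_rot: [0.0, 0.325, 0.946, 0.0]
contact_force: [0.2, -0.9, 0.1]
gripper_width: 0.001
grasp_force: 0.3
```

Emit:
move_arm([
  [0,0,0.05,0,0,0,-1],
  [0,0,0,0,0,0,-1],
  [0,0,0,0,0,0,-1],
])

```text
time: 4.78
tool_pos: [0.4777, 0.0272, 0.0493]
tool_rot: [0.0, 0.325, 0.946, 0.0]
contact_force: [-1.5, 0.9, 5.3]
gripper_width: -0.004
grasp_force: 2.5
```

Emit:
move_arm([
  [0,0,0.05,0,0,0,-1],
  [0,0,0,0,0,0,-1],
  [0,0,0,0,0,0,-1],
])

```text
time: 5.03
tool_pos: [0.4778, 0.0272, 0.0492]
tool_rot: [0.0, 0.325, 0.946, 0.0]
contact_force: [-4.2, -0.2, 7.9]
gripper_width: 0.002
grasp_force: 4.0
```

Contact is at tip z = 30.3 mm, which matches the known 30.4 mm top. I'll ease off slightly and begin the stroke along tool +y.

Emit:
move_arm([
  [0,0.1,-0.04,0,0,0,-1],
  [0,0.2,0,0,0,0,-1],
  [0,0.3,0,0,0,0,-1],
  [0,0.4,0,0,0,0,-1],
  [0,0.4,0,0,0,0,-1],
  [0,0.4,0,0,0,0,-1],
  [0,0.4,0,0,0,0,-1],
  [0,0.4,0,0,0,0,-1],
])

```text
time: 5.7
tool_pos: [0.4936, 0.0466, 0.0494]
tool_rot: [0.0, 0.325, 0.946, -0.001]
contact_force: [-3.3, -4.8, 7.4]
gripper_width: -0.004
grasp_force: 3.7
```

Emit:
move_arm([
  [0,0.4,0,0,0,0,-1],
  [0,0.4,0,0,0,0,-1],
  [0,0.4,0,0,0,0,-1],
  [0,0.4,0,0,0,0,-1],
  [0,0.4,0,0,0,0,-1],
  [0,0.4,0,0,0,0,-1],
  [0,0.4,0,0,0,0,-1],
  [0,0.4,0,0,0,0,-1],
])

```text
time: 6.37
tool_pos: [0.513, 0.0717, 0.0494]
tool_rot: [-0.0, 0.325, 0.946, -0.002]
contact_force: [-5.9, -7.0, 9.6]
gripper_width: 0.0
grasp_force: 5.5
```

```bash
python3 w.py
```

```text
t 6.3667 pos [0.513  0.0717 0.0494] along/across mm -38.8 -1.3 tip z 0.030357423589920416
yaw y 52.096147088022974 zaxis [-0.0015 -0.0036 -1.    ] F [-5.89 -6.96  9.63] 8.942238299923545e-05
```

Drag is about 9 N, so I'll check that the box hasn't slid.

```bash
cat > chk.py <<'E'
from h import *
from plant import manip
import sys
s0=pickle.load(open("side0.pkl","rb"));t0=pickle.load(open("top0.pkl","rb"))
s=manip.grab_frame("side");t=manip.grab_frame("top")
def sh(a,b,r):
    y0,y1,x0,x1=r
    A=cv2.cvtColor(a["img"],cv2.COLOR_BGR2GRAY)[y0:y1,x0:x1].astype(np.float32);B=cv2.cvtColor(b["img"],cv2.COLOR_BGR2GRAY)[y0:y1,x0:x1].astype(np.float32)
    return cv2.phaseCorrelate(A,B,cv2.createHanningWindow((x1-x0,y1-y0),cv2.CV_32F))
print("near end side",sh(s0,s,(200,226,226,262)),"tape",sh(s0,s,(194,218,266,292)))
def corners(f):
    m=(cv2.cvtColor(f["img"],cv2.COLOR_BGR2HSV)[...,1]<45)
    return [(v,int(np.where(m[v,225:280])[0].min()+225),int(np.where(m[v,225:262])[0].max()+225)) for v in range(209,217)]
print(corners(s0));print(corners(s))
cv2.imwrite("pics/%s.png"%sys.argv[1],np.hstack([cv2.resize(s["img"][165:225,215:295],None,fx=5,fy=5,interpolation=cv2.INTER_CUBIC),cv2.resize(t["img"][150:210,195:275],None,fx=5,fy=5,interpolation=cv2.INTER_CUBIC)]))
E
python3 chk.py m1
```

```text
near end side ((0.09545173404790575, 0.6354362513132017), 0.585552232255661) tape ((0.8351898867462797, -0.23670488732830108), 0.8512010176976522)
[(209, 233, 255), (210, 234, 254), (211, 234, 253), (212, 234, 251), (213, 234, 250), (214, 235, 248), (215, 238, 247), (216, 240, 245)]
[(209, 233, 255), (210, 233, 254), (211, 234, 253), (212, 234, 251), (213, 234, 250), (214, 234, 248), (215, 236, 247), (216, 239, 245)]
```

View pics/m1.png

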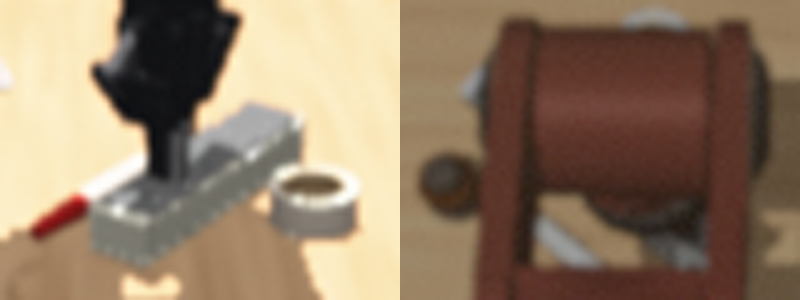

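The box hasn't moved: its lower near corner is still at side-view pixel (244,217). The lids behind the fingers look flat. I'll ease off a little and carry on.

Emit:
move_arm([
  [0,0.3,-0.02,0,0,0,-1],
  [0,0.4,-0.01,0,0,0,-1],
  [0,0.4,0,0,0,0,-1],
  [0,0.4,0,0,0,0,-1],
  [0,0.4,0,0,0,0,-1],
  [0,0.4,0,0,0,0,-1],
  [0,0.4,0,0,0,0,-1],
  [0,0.4,0,0,0,0,-1],
  [0,0.4,0,0,0,0,-1],
  [0,0.4,0,0,0,0,-1],
])

```text
time: 7.3
tool_pos: [0.5371, 0.1028, 0.0494]
tool_rot: [-0.0, 0.325, 0.946, -0.001]
contact_force: [-3.7, -4.3, 7.0]
gripper_width: -0.001
grasp_force: 3.2
```

```bash
python3 w.py
```

```text
t 7.3 pos [0.5371 0.1028 0.0494] along/across mm 0.5 -1.2 tip z 0.030397981228730286
yaw y 52.074269815756246 zaxis [-0.001  -0.0025 -1.    ] F [-3.7  -4.31  7.03] -0.0011128162876385462
```

Emit:
move_arm([
  [0,0.4,0,0,0,0,-1],
  [0,0.4,0,0,0,0,-1],
  [0,0.4,0,0,0,0,-1],
  [0,0.4,0,0,0,0,-1],
  [0,0.4,0,0,0,0,-1],
  [0,0.4,0,0,0,0,-1],
  [0,0.4,0,0,0,0,-1],
  [0,0.4,0,0,0,0,-1],
  [0,0.4,0,0,0,0,-1],
  [0,0.4,0,0,0,0,-1],
  [0,0.4,0,0,0,0,-1],
  [0,0.4,0,0,0,0,-1],
])

```text
time: 8.3
tool_pos: [0.5666, 0.1406, 0.0494]
tool_rot: [-0.0, 0.325, 0.946, -0.001]
contact_force: [-2.9, -3.7, 6.8]
gripper_width: 0.001
grasp_force: 3.3
```

```bash
python3 w.py
```

```text
t 8.3 pos [0.5666 0.1406 0.0494] along/across mm 48.5 -1.2 tip z 0.030408461434893935
yaw y 52.071728303123514 zaxis [-0.0011 -0.0025 -1.    ] F [-2.87 -3.71  6.84] 0.0008967456960804249
```

Emit:
move_arm([
  [0,0.4,0,0,0,0,-1],
  [0,0.4,0,0,0,0,-1],
  [0,0.4,0,0,0,0,-1],
  [0,0.4,0,0,0,0,-1],
  [0,0.4,0,0,0,0,-1],
  [0,0.4,0,0,0,0,-1],
  [0,0.4,0,0,0,0,-1],
  [0,0.4,0,0,0,0,-1],
  [0,0.3,0,0,0,0,-1],
  [0,0.2,0,0,0,0,-1],
])

```text
time: 9.13
tool_pos: [0.5894, 0.1699, 0.0494]
tool_rot: [-0.0, 0.325, 0.946, -0.001]
contact_force: [-3.3, -4.9, 7.4]
gripper_width: 0.0
grasp_force: 3.5
```

```bash
python3 w.py; python3 chk.py m2
```

```text
t 9.1333 pos [0.5894 0.1699 0.0494] along/across mm 85.6 -1.3 tip z 0.030433932585077362
yaw y 52.077430096761375 zaxis [-0.001  -0.0024 -1.    ] F [-3.33 -4.92  7.44] 0.00019446672778366492
near end side ((-0.009713644366577512, -0.11758037305633096), 0.8011421460673642) tape ((0.6455229636478599, 0.2582777801116727), 0.7785274261309777)
[(209, 233, 255), (210, 234, 254), (211, 234, 253), (212, 234, 251), (213, 234, 250), (214, 235, 248), (215, 238, 247), (216, 240, 245)]
[(209, 233, 255), (210, 234, 254), (211, 234, 252), (212, 234, 251), (213, 234, 250), (214, 234, 248), (215, 238, 247), (216, 241, 245)]
```

View pics/m2.png

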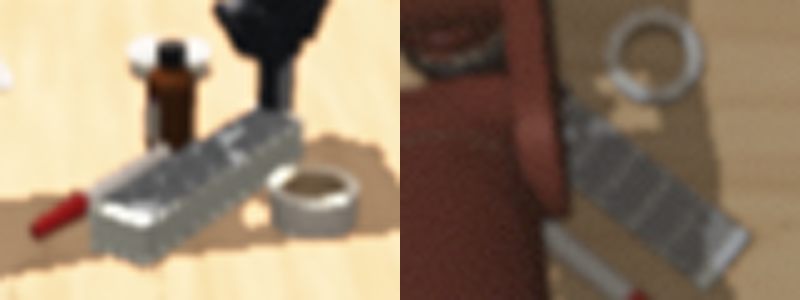

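All the lids look flat, with the fingers on the far end strip and the box where it was. I'll lift clear and step aside for a last look.

Emit:
move_arm([
  [0,0,-0.3,0,0,0,-1],
  [0,0,-1,0,0,0,-1],
  [0,0,-2,0,0,0,-1],
  [0,0,-3,0,0,0,-1],
  [0,0,-3,0,0,0,-1],
  [0,0,-3,0,0,0,-1],
  [0,0,-3,0,0,0,-1],
  [3,0,-1,0,0,0,-1],
  [3.3,0,0,0,0,0,-1],
  [3.3,0,0,0,0,0,-1],
  [3.3,0,0,0,0,0,-1],
  [3.3,0,0,0,0,0,-1],
  [3,0,0,0,0,0,-1],
  [2,0,0,0,0,0,-1],
  [0,0,0,0,0,0,-1],
  [0,0,0,0,0,0,-1],
  [0,0,0,0,0,0,-1],
])

```text
time: 10.65
tool_pos: [0.4226, 0.3009, 0.2123]
tool_rot: [0.0, 0.325, 0.946, 0.0]
contact_force: [0.2, -0.6, -0.3]
gripper_width: -0.001
grasp_force: 0.0
```

```bash
python3 chk.py m3
```

```text
near end side ((0.15533086954862796, 0.47043902448007024), 0.9952959484524198) tape ((0.537229612551327, 0.037161736989908434), 1.0029808243759621)
[(209, 233, 255), (210, 234, 254), (211, 234, 253), (212, 234, 251), (213, 234, 250), (214, 235, 248), (215, 238, 247), (216, 240, 245)]
[(209, 233, 255), (210, 234, 254), (211, 234, 252), (212, 234, 251), (213, 234, 250), (214, 235, 248), (215, 238, 247), (216, 241, 245)]
```

View pics/m3.png

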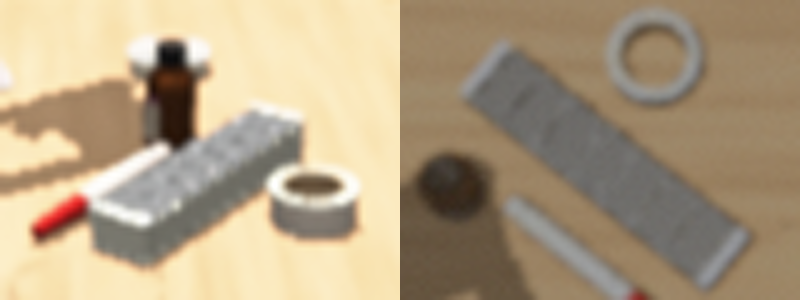

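The far strip now shows fully in the side view at (275,110), so all the lids are level with the strips. The box and the things around it are unmoved. Handing in.

```bash
python3 -c "
from plant import manip
print(manip.job_done())"
```

```text
the job is handed in; nothing more can be done
None
```

I closed all seven lids in one light stroke from the hinged end to the raised end, then moved the arm clear; in the final images every lid is flat and the box and the things around it are where they were.

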